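# Sort the bench leavings into their trays

### The arm

A 7-joint arm with a two-finger parallel gripper is mounted at the origin on the work surface; the furniture and walls round the work are solid. World frame = base frame: x ahead of the robot, y to its left, z up, the work surface at z = 0. Lengths are in m, angles in degrees, forces in N, time in s.
With the tool pointing down it reaches from about 0.35 to 0.9 m from the base axis. Payload 19.9 kg.
Tool frame: the origin (TCP) lies midway between the tips of the shut fingers; the grasp point (between the pads) lies 19 mm behind it (arm.hold_point_z is the distance from the TCP to the grasp point, in m); z points along the fingers, y is the line along which they close (so a half turn about z gives the same grasp; the last joint's range is limited). The gripper opens to 94 mm and grips with 3 to 60 N. Pads are 16 mm wide; open, the fingers measure 119 mm over their backs; the gripper's body (75 mm by 177 mm) begins 78 mm behind the grasp point.
Start: joints at [-73.482, 23.915, -0.59, 92.452, 0.269, 63.638, -3.037], TCP at [0.202, 0.591, 0.205] pointing down, gripper open.
Joint ranges: [-161.28, 161.28], [-22.2, 115.67], [-73.04, 71.86], [3.21, 147.25], [-68.34, 248.33], [10.77, 114.83], [-161.83, 161.83]. Speed limits (degrees/s): [108.29, 108.29, 136.94, 136.94, 172.46, 172.46, 172.46].

### API

Orientations are given as a 3x3 rotation matrix whose columns are the frame's x, y, z axes.
In Python, from station import sensors, eyes, order, nets, arm gives the robot as it stands.
- The arm moves only by the shell command python3 -m creep 'ROWS' [FORCE]. ROWS is JSON, a list of rows, each an object of numbers: "x", "y", "z": the shift along the tool's x, y, z in mm; "wx", "wy", "wz": the turn, a rotation vector about the tool's x, y, z in rad; "hand": the opening in per cent of the stroke, from 0 (shut) to 100 (fully open). In form: [{"x": .., "y": .., "z": .., "wx": .., "wy": .., "wz": .., "hand": ..}, ...]. A call has 1 to 12 rows; each row is the pose to reach, as a shift and turn from the pose commanded when the call began, along the tool's axes at that moment; what a row does not reach only later rows make up. A row lasts 1/8 s, in which the tool goes at most 62.5 mm and 10.7 degrees, less where a joint would pass 70% of its speed; a pose out of reach is approached as far as the arm can. A call with a gripper value outside its range is refused whole. The fingers move at their own pace and stop on an object; FORCE is the grip in N (left out, the last holds). Time passes only in rows, so rows that repeat a pose let the fingers close. It gives the time, the measured TCP pose, the force, the opening and the grip force at its end, in the units of the state.
- sensors.observe(): the state, without advancing time (a new reading comes with each control period).
- eyes.snapshot(name): name is "scene" or "side" or "wrist"; returns the picture (420x560x3 uint8, red, green, blue); there is no depth.
- eyes.camera_model(name): a dict with "fx", "fy", "cx", "cy" (pixels), "D" ([k1, k2, p1, p2, k3] as OpenCV has them; the pictures are not rectified), "rvec" (rotation vector, rad) and "tvec" (3), from world to camera coordinates, as OpenCV has them; the wrist camera has in their place "hand_eye" (4x4, takes a point from camera to tool coordinates, whose origin is the TCP and whose axes are the flange's). Camera axes: x right, y down, z forward; pixel columns grow to the right and rows downward; lengths in m; the calibration is good to about 2 mm. A picture is of the moment at which its call begins: read the wrist's pose just before it. camera_model takes no time and is no camera call.
- order.sign_off(): hands the job in; it is judged then, once.
Trained networks look in the newest picture that a camera, given by its name, has taken for a name from the list of things; names that differ only in an ending like _2 or _b are one class to them, and where a whole thing is asked for, a point or a joint stands for the part that bears it (a point fixed in the world has none). Each returns a list of dicts, best first, with "p" (0 to 1); they miss things now and then, are a little off and sometimes report something else, mostly with a low value. They report only what shows in the picture. A call takes as long as a camera call. They do not tell look-alikes from the thing itself.
- nets.look_for(target, camera): "rect" ([centre column, centre row, width, height] in pixels, round what is visible of it).
- nets.trace(target, camera): "pixels" (420x560 bool, what is visible of it) and "rect" ([centre column, centre row, width, height] in pixels, round what is visible of it).
The state is a dict: "time": time; "joints": joint angles; "qd": joint speeds; "joint_efforts": joint torques, N m; "position": TCP position; "eef_rot": TCP orientation; "wrist_force": force on the tool from outside, world axes, zero at the start; "torque": the same for the moment, N m; "finger_gap": finger opening in m; "finger_force": force on a finger pad.
Only numpy, scipy, OpenCV 4.12 (cv2) and the standard library are available. Lean on these libraries where they do the work, as an engineer would, in place of code of your own. Each camera call takes 0.05 s, during which the arm holds its last target. There are 200 camera calls.

### The job

Sort what lies on the bench ahead of you into the three trays: the two blocks of cheese into the green tray, the yellow pH tester into the blue tray and the check weight into the black tray. Set each thing down inside its tray rather than dropping it, standing or lying the same way up as now and flat on the tray's floor, the blocks end to end and not on top of each other and the tester lengthways in its tray. Leave the roll of labels and the roll of tape where they are.

Things in the scene. Friction and masses are not known exactly. Their poses are not given: they have to be found in the camera images.
- cheese_large: The larger cut block of white cheese, 73 (x) x 53 (y) x 52 mm high, about 210 g, firm, lying flat. Origin: centre of the underside; x along the 73 mm length, z up.
- cheese_small: The smaller cut block of white cheese, 64 (x) x 43 (y) x 43 mm high, about 120 g, firm, lying flat. Origin: centre of the underside; x along the 64 mm length, z up.
- ph_tester: Yellow pocket pH tester with a dark cap at its +x end, lying on its back with the display up: 131 (x) x 34 (y) x 20 mm high, about 70 g. Origin: centre of the underside; z up. Its yellow body, from x = -66 to +30 mm, is the part to grip, best about 15 mm from the origin towards -x (centre of mass); it is 34 mm wide and 18 mm thick there.
- check_weight: Chromed metal check weight, standing: round, 30 mm in diameter, 36 mm high with a knob on top, about 200 g; the cylindrical body is the part to grip, about 20 mm up or lower. Origin: centre of the underside, z up.
- tray_green: Tray for cheese: green plastic, fixed to the bench, 178 (x) x 92 (y) x 14 mm high plus a small tab on each short end; walls and floor 4 mm thick (inside 170 x 84 mm, floor 4 mm above the origin). Origin: centre of the underside; x along the length, z up. The three trays differ in colour only and swap places. The blocks fit end to end.
- tray_blue: Tray for instruments: blue plastic, fixed to the bench, 178 (x) x 92 (y) x 14 mm high plus a small tab on each short end; walls and floor 4 mm thick (inside 170 x 84 mm, floor 4 mm above the origin). Origin: centre of the underside; x along the length, z up. The three trays differ in colour only and swap places. 
- tray_black: Tray for check weights: black plastic, fixed to the bench, 178 (x) x 92 (y) x 14 mm high plus a small tab on each short end; walls and floor 4 mm thick (inside 170 x 84 mm, floor 4 mm above the origin). Origin: centre of the underside; x along the length, z up. The three trays differ in colour only and swap places. 
- label_roll: Bystander: roll of white labels lying flat at the right end, 93 mm in diameter, 40 mm high. Origin: centre of the underside. Not to be moved.
- tape_roll: Bystander: roll of brown tape lying flat at the left end, 106 mm in diameter, 25 mm high. Origin: centre of the underside. Not to be moved.
Not all that is in view belongs to the job. What is shaped like the cheese_small but turquoise is not meant.

How it is judged:
By the outcome, as a careful person would: the job done as asked, in the order asked, and still so for the second after the job is handed in, with the robot touching nothing.
It also fails if it takes over 104 s, if anything falls off the work surface, if the arm or the gripper's body presses on something with over 40 N, if the wrist force passes 120 N, or if a joint passes its speed limit or range.

## Working session

There is one attempt and no reset: what is moved stays moved. The work goes in short steps, Python scripts to look and compute and a shell command to move; the robot and the scene stay as the last step left them, time stands still between calls to the robot, and variables do not carry over. Pictures are saved under pics/ and viewed, at most 16 in all, crops included, and the job is handed in when it is done.

```bash
ls; mkdir -p pics
python3 - <<'E'
from station import sensors, eyes, order, nets, arm
import cv2
s=sensors.observe(); print(s['time'],s['position'],s['eef_rot'],s['finger_gap'],arm.hold_point_z)
for c in ['scene','side']:
    cv2.imwrite(f'pics/{c}0.png',eyes.snapshot(c)[:,:,::-1])
    print(eyes.camera_model(c))
print(eyes.camera_model('wrist'))
E
```

```text
pics
0.0 [0.20228732 0.59095686 0.20481772] [[-9.46119881e-01  3.23816405e-01 -3.25966608e-04]
 [ 3.23816557e-01  9.46119099e-01 -1.22003350e-03]
 [-8.66636272e-05 -1.25985133e-03 -9.99999203e-01]] 0.09392155890461143 0.0188
{'fx': 402.00901023448654, 'fy': 402.00901023448654, 'cx': 279.1480909372581, 'cy': 215.30017132563916, 'D': array([0.0241436, 0.       , 0.       , 0.       , 0.       ]), 'rvec': array([ 1.89845698, -0.67907091,  0.43155114]), 'tvec': array([-0.33251735,  0.16992581,  0.99777596])}
{'fx': 439.3838150759115, 'fy': 439.3838150759115, 'cx': 274.4355677694062, 'cy': 209.9227193251237, 'D': array([-0.08789446,  0.        ,  0.        ,  0.        ,  0.        ]), 'rvec': array([ 2.05326030e+00, -1.15500241e-03,  1.24569408e-02]), 'tvec': array([-0.44447135,  0.0552763 ,  1.70742327])}
{'fx': 308.6989691944978, 'fy': 308.6989691944978, 'cx': 273.92489106421215, 'cy': 215.93597935433434, 'D': array([-0.03563715,  0.        ,  0.        ,  0.        ,  0.        ]), 'hand_eye': array([[-7.73383503e-04, -9.60738539e-01, -2.77454251e-01,
         8.06171613e-02],
       [ 9.99999144e-01, -1.03582458e-03,  7.99316467e-04,
        -1.19740123e-03],
       [-1.05532807e-03, -2.77453396e-01,  9.60738518e-01,
        -1.79476067e-01],
       [ 0.00000000e+00,  0.00000000e+00,  0.00000000e+00,
         1.00000000e+00]])}
```

View pics/scene0.png

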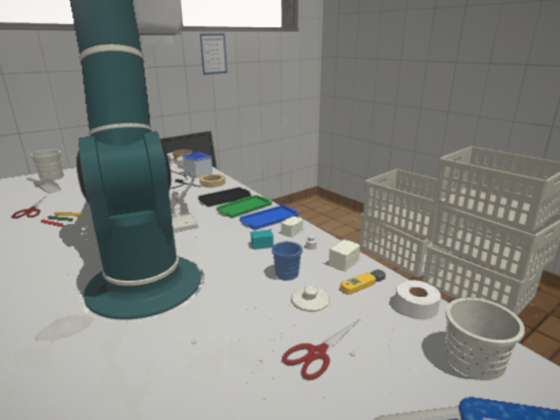

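View pics/side0.png

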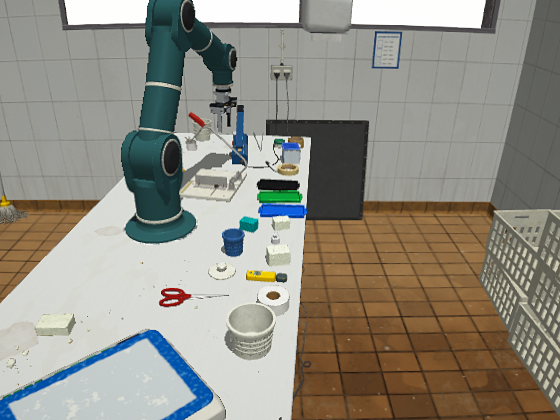

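The scene view shows the trays black (225,196), green (245,205) and blue (270,216), then the small cheese (292,227), weight (311,242), large cheese (344,254), tester (363,281) and label roll (417,299). The turquoise block at (262,239) and the weight-like thing on a plate at (310,297) are decoys. The side view agrees, with the trays at about (280,185–211).

```bash
cat > h.py <<'E'
from station import sensors, eyes, order, nets, arm
import numpy as np, cv2
def cam(name):
    "K, D, R (cam->world), t (cam position); read before the snapshot"
    m=eyes.camera_model(name); K=np.array([[m['fx'],0,m['cx']],[0,m['fy'],m['cy']],[0,0,1.]])
    if 'rvec' in m:
        R=cv2.Rodrigues(m['rvec'])[0].T; t=-R@m['tvec']
    else:
        s=sensors.observe(); H=m['hand_eye']; E=s['eef_rot']
        R=E@H[:3,:3]; t=s['position']+E@H[:3,3]
    return K,m['D'],R,t
def world(px,c,z):
    "pixels -> world points on plane z"
    K,D,R,t=c
    u=cv2.undistortPoints(np.array(px,float).reshape(-1,1,2),K,D)[:,0]
    d=np.c_[u,np.ones(len(u))]@R.T
    return t+d*((z-t[2])/d[:,2])[:,None]
def project(P,c):
    K,D,R,t=c
    return cv2.projectPoints(np.array(P,float).reshape(-1,3),cv2.Rodrigues(R.T)[0],-R.T@t,K,D)[0][:,0]
E
python3 - <<'E'
from h import *
Z=dict(cheese_large=.026,cheese_small=.0215,ph_tester=.01,check_weight=.018,tray_green=.007,tray_blue=.007,tray_black=.007,label_roll=.02,tape_roll=.0125)
for c in ['scene','side']:
    C=cam(c); eyes.snapshot(c)
    for k,z in Z.items():
        for r in nets.look_for(k,c)[:3]:
            if r['p']>.3: print(c,k,round(r['p'],2),np.round(r['rect']),world([r['rect'][:2]],C,z)[0][:2].round(3))
E
```

```text
scene cheese_large 0.71 [345. 258.  31.  35.] [ 0.439 -0.26 ]
scene cheese_small 0.98 [262. 238.  25.  22.] [ 0.345 -0.022]
scene cheese_small 0.77 [292. 227.  24.  18.] [ 0.46  -0.022]
scene ph_tester 0.91 [364. 285.  45.  29.] [ 0.401 -0.357]
scene check_weight 0.48 [311. 243.  12.  19.] [ 0.439 -0.131]
scene tray_green 0.64 [244. 207.  54.  27.] [0.457 0.233]
scene tray_blue 0.87 [271. 217.  59.  27.] [0.48  0.105]
scene tray_black 0.69 [228. 197.  50.  16.] [0.466 0.354]
scene tray_black 0.57 [290. 228.  21.  20.] [0.473 0.   ]
scene label_roll 0.96 [416. 301.  49.  38.] [ 0.429 -0.48 ]
scene tape_roll 0.8 [211. 182.  26.  13.] [0.498 0.53 ]
side cheese_large 0.79 [278. 253.  23.  24.] [ 0.455 -0.242]
side cheese_small 0.67 [279. 196.  47.  10.] [0.467 0.213]
side cheese_small 0.64 [280. 221.  19.  16.] [ 0.465 -0.012]
side cheese_small 0.53 [247. 224.  19.  22.] [ 0.339 -0.036]
side ph_tester 0.85 [266. 275.  42.  13.] [ 0.415 -0.345]
side check_weight 0.4 [278. 238.  10.  10.] [ 0.457 -0.127]
side tray_green 0.95 [279. 197.  44.  16.] [0.464 0.231]
side tray_blue 0.93 [281. 210.  46.  16.] [0.473 0.108]
side tray_black 0.73 [277. 184.  42.  10.] [0.457 0.373]
side label_roll 0.95 [275. 302.  27.  29.] [ 0.442 -0.489]
side tape_roll 0.58 [288. 169.  23.  15.] [0.514 0.544]
```

```bash
python3 -m creep '[{"z":-40},{"z":-80},{"x":-40,"y":-49,"z":-80,"wz":-0.05},{"x":-90,"y":-110,"z":-80,"wz":-0.1},{"x":-399,"y":-487,"z":-80,"wz":-0.33},{"x":-399,"y":-487,"z":-80,"wz":-0.33},{"x":-399,"y":-487,"z":-80,"wz":-0.33},{"x":-399,"y":-487,"z":-80,"wz":-0.33},{"x":-399,"y":-487,"z":-80,"wz":-0.33},{"x":-399,"y":-487,"z":-80,"wz":-0.33},{"x":-399,"y":-487,"z":-80,"wz":-0.33},{"x":-399,"y":-487,"z":-80,"wz":-0.33}]'
python3 -m creep '[{},{},{}]'
python3 - <<'E'
from h import *
C=cam('wrist'); I=eyes.snapshot('wrist'); cv2.imwrite('pics/w1.png',I[:,:,::-1])
E
```

```text
invalid input
invalid input
```

View pics/w1.png

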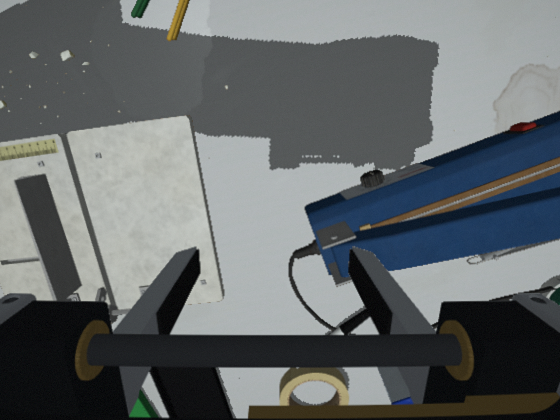

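The wrist view, not yet moved, shows the stand and a clipboard-like tray, with the fingers at rows 250–400. A row evidently needs every key, so I'll give them all.

```bash
python3 -m creep '[{"x":0,"y":0,"z":-40,"wx":0,"wy":0,"wz":0,"hand":100},{"x":0,"y":0,"z":-80,"wx":0,"wy":0,"wz":0,"hand":100},{"x":-40,"y":-40,"z":-80,"wx":0,"wy":0,"wz":-0.05,"hand":100},{"x":-90,"y":-90,"z":-80,"wx":0,"wy":0,"wz":-0.1,"hand":100},{"x":-455,"y":-470,"z":-80,"wx":0,"wy":0,"wz":-0.33,"hand":100},{"x":-455,"y":-470,"z":-80,"wx":0,"wy":0,"wz":-0.33,"hand":100},{"x":-455,"y":-470,"z":-80,"wx":0,"wy":0,"wz":-0.33,"hand":100},{"x":-455,"y":-470,"z":-80,"wx":0,"wy":0,"wz":-0.33,"hand":100},{"x":-455,"y":-470,"z":-80,"wx":0,"wy":0,"wz":-0.33,"hand":100},{"x":-455,"y":-470,"z":-80,"wx":0,"wy":0,"wz":-0.33,"hand":100},{"x":-455,"y":-470,"z":-80,"wx":0,"wy":0,"wz":-0.33,"hand":100},{"x":-455,"y":-470,"z":-80,"wx":0,"wy":0,"wz":-0.33,"hand":100}]'
python3 -m creep '[{"x":0,"y":0,"z":0,"wx":0,"wy":0,"wz":0,"hand":100},{"x":0,"y":0,"z":0,"wx":0,"wy":0,"wz":0,"hand":100}]'
python3 - <<'E'
from h import *
C=cam('wrist'); I=eyes.snapshot('wrist'); cv2.imwrite('pics/w2.png',I[:,:,::-1]); print(sensors.observe()['eef_rot'])
E
```

```text
time: 2.65
position: [0.4647, 0.0328, 0.2859]
eef_rot: [[-1.0, -0.0, 0.001], [-0.0, 1.0, 0.0], [-0.001, 0.0, -1.0]]
wrist_force: [0.5, 0.9, -0.6]
finger_gap: 0.0934
finger_force: 0.0
time: 2.9
position: [0.464, 0.0351, 0.2854]
eef_rot: [[-1.0, -0.0, -0.0], [-0.0, 1.0, 0.0], [0.0, 0.0, -1.0]]
wrist_force: [-1.2, 0.1, 0.1]
finger_gap: 0.0942
finger_force: 0.0
[[-9.99998888e-01 -1.48119437e-03 -1.74364834e-04]
 [-1.48120877e-03  9.99998900e-01  8.25420203e-05]
 [ 1.74242381e-04  8.28001992e-05 -9.99999981e-01]]
```

View pics/w2.png

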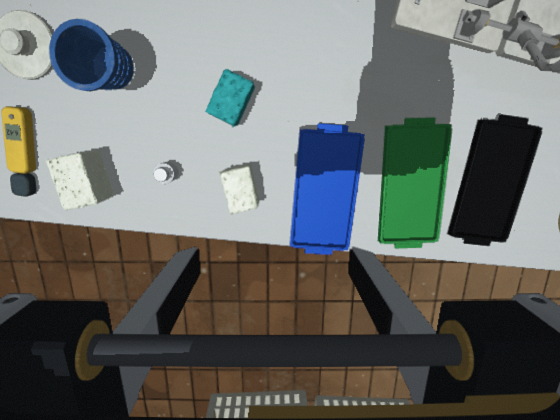

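The wrist view from (0.464, 0.035) shows everything in one picture:
- Tester (18,150), cap towards larger x; large cheese (77,180); weight (163,173); small cheese (239,188); turquoise decoy (230,97).
- Trays: blue (327,188), green (413,182), black (495,180).

I'll fit hulls of the known shapes to the masks.

```bash
cat >> h.py <<'E'
from scipy.optimize import minimize
DIM=dict(cheese_large=(.073,.053,.052),cheese_small=(.064,.043,.043),ph_tester=(.131,.034,.019),check_weight=(.03,.03,.036),
 tray_green=(.178,.092,.014),tray_blue=(.178,.092,.014),tray_black=(.178,.092,.014))
def corners(name,x,y,a,z0=0):
    L,W,H=DIM[name]
    if name=='check_weight':
        t=np.linspace(0,2*np.pi,16); r=np.r_[np.full(16,.015),np.full(16,.015)]
        P=np.c_[r*np.cos(np.r_[t,t]),r*np.sin(np.r_[t,t]),np.r_[np.zeros(16),np.full(16,.027)]]
    else: P=np.array([[i*L/2,j*W/2,k*H] for i in(-1,1) for j in(-1,1) for k in(0,1)])
    c,s=np.cos(a),np.sin(a)
    return P@np.array([[c,s,0],[-s,c,0],[0,0,1]])+[x,y,z0]
def fit(name,mask,C,x,y,a,z0=0,S=4):
    "pose (x,y,yaw) whose silhouette overlaps the mask best, IoU"
    M=cv2.resize(mask.astype(np.uint8),None,fx=S,fy=S,interpolation=cv2.INTER_NEAREST)
    def f(p):
        h=cv2.convexHull(((project(corners(name,p[0]/100,p[1]/100,p[2]/10,z0),C)+.5)*S-.5).astype(np.float32)).round().astype(int)
        B=np.zeros_like(M); cv2.fillConvexPoly(B,h,1)
        return -(B&M).sum()/max(1,(B|M).sum())
    best=min((minimize(f,[x*100,y*100,b*10],method='Nelder-Mead',options=dict(initial_simplex=[[x*100+u,y*100+v,b*10+w] for u,v,w in[(0,0,0),(1,0,0),(0,1,0),(0,0,2)]],maxiter=150)) for b in a),key=lambda r:r.fun)
    p=best.x; return p[0]/100,p[1]/100,p[2]/10,-best.fun
E
python3 - <<'E'
from h import *
C=cam('wrist'); I=eyes.snapshot('wrist')
V=I.copy()
G=dict(cheese_large=(77,180),cheese_small=(239,188),ph_tester=(18,150),check_weight=(163,173),tray_green=(413,182),tray_blue=(327,188),tray_black=(495,180))
for k,g in G.items():
    R=[r for r in nets.trace(k,'wrist') if np.hypot(r['rect'][0]-g[0],r['rect'][1]-g[1])<25]
    if not R: print(k,'missed'); continue
    r=R[0]; w=world([r['rect'][:2]],C,DIM[k][2]/2)[0]
    p=fit(k,r['pixels'],C,w[0],w[1],[0] if k=='check_weight' else [-.6,-.2,.2,.6])
    print(k,round(r['p'],2),'xy',np.round(p[:2],4),'yaw',round(np.degrees(p[2]),1),'iou',round(p[3],3))
    cv2.polylines(V,[cv2.convexHull(project(corners(k,*p[:3]),C).astype(np.float32)).astype(int)],True,(255,0,0),1)
cv2.imwrite('pics/w3.png',V[:,:,::-1])
E
```

```text
cheese_large 0.64 xy [ 0.5092 -0.3444] yaw -1.9 iou -0.0
cheese_small 0.89 xy [0.504  0.0503] yaw -118.4 iou -0.0
ph_tester 0.94 xy [ 0.408  -0.2796] yaw -13.8 iou -0.0
check_weight 0.87 xy [ 0.4528 -0.0853] yaw -3.8 iou -0.0
tray_green 0.59 xy [0.4691 0.3752] yaw -182.0 iou -0.0
tray_blue 0.67 xy [0.4789 0.2406] yaw -182.0 iou -0.0
tray_black 0.63 xy [0.6203 0.4091] yaw -236.5 iou -0.0h.py:38: RuntimeWarning: overflow encountered in scalar negative
  return -(B&M).sum()/max(1,(B|M).sum())
```

View pics/w3.png

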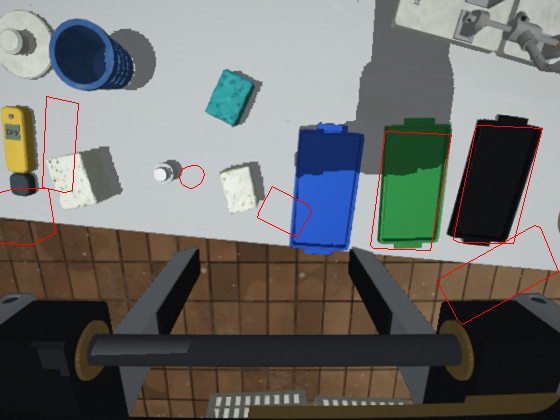

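The red outlines are off because of an unsigned-overflow bug in my score. I'll fix that.

```bash
sed -i 's/return -(B&M).sum()\/max(1,(B|M).sum())/return -float((B\&M).sum())\/max(1,float((B|M).sum()))/' h.py
cat > look.py <<'E'
import sys
from h import *
def look(G,out,cam_='wrist',z0=0):
    "G: name -> approx pixel; prints fitted poses"
    C=cam(cam_); I=eyes.snapshot(cam_); V=I.copy()
    for k,g in G.items():
        R=[r for r in nets.trace(k,cam_) if np.hypot(r['rect'][0]-g[0],r['rect'][1]-g[1])<35]
        if not R: print(k,'missed'); continue
        r=R[0]; w=world([r['rect'][:2]],C,z0+DIM[k][2]/2)[0]
        p=fit(k,r['pixels'],C,w[0],w[1],[0] if k=='check_weight' else [-.6,-.2,.2,.6],z0)
        print(k,round(r['p'],2),'xy',np.round(p[:2],4),'yaw',round(np.degrees(p[2]),1),'iou',round(p[3],3))
        cv2.polylines(V,[cv2.convexHull(project(corners(k,*p[:3],z0),C).astype(np.float32)).round().astype(int)],True,(255,0,0),1)
    cv2.imwrite(out,V[:,:,::-1])
E
python3 - <<'E'
from look import *
look(dict(cheese_large=(77,180),cheese_small=(239,188),ph_tester=(18,150),check_weight=(163,173),tray_green=(413,182),tray_blue=(327,188),tray_black=(495,180)),'pics/w4.png')
E
```

```text
cheese_large 0.82 xy [ 0.4541 -0.2441] yaw 10.3 iou 0.94
cheese_small 0.96 xy [ 0.4697 -0.0137] yaw 10.4 iou 0.827
ph_tester 0.84 xy [ 0.4135 -0.3441] yaw -4.8 iou 0.832
check_weight 0.95 xy [ 0.4472 -0.1255] yaw 13.2 iou 0.931
tray_green 0.84 xy [0.4669 0.2443] yaw 1.8 iou 0.941
tray_blue 0.96 xy [0.477  0.1111] yaw -4.2 iou 0.936
tray_black 0.73 xy [0.4633 0.3688] yaw -6.6 iou 0.929
```

View pics/w4.png

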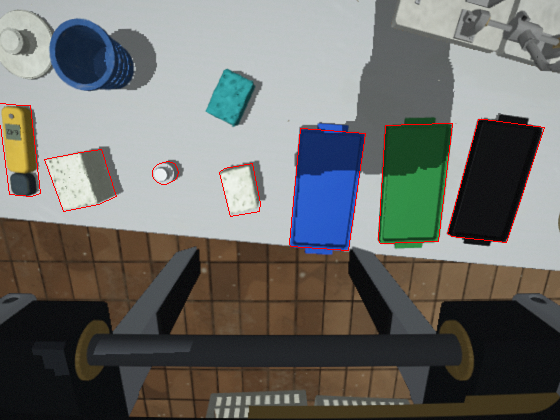

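Outlines sit well on all seven. Next I go above the large cheese.

```bash
python3 -m creep '[{"x":2,"y":-30,"z":0,"wx":0,"wy":0,"wz":0,"hand":100},{"x":5,"y":-80,"z":20,"wx":0,"wy":0,"wz":-0.05,"hand":100},{"x":10,"y":-279,"z":80,"wx":0,"wy":0,"wz":-0.18,"hand":100},{"x":10,"y":-279,"z":80,"wx":0,"wy":0,"wz":-0.18,"hand":100},{"x":10,"y":-279,"z":80,"wx":0,"wy":0,"wz":-0.18,"hand":100},{"x":10,"y":-279,"z":80,"wx":0,"wy":0,"wz":-0.18,"hand":100},{"x":10,"y":-279,"z":80,"wx":0,"wy":0,"wz":-0.18,"hand":100},{"x":10,"y":-279,"z":80,"wx":0,"wy":0,"wz":-0.18,"hand":100},{"x":10,"y":-279,"z":80,"wx":0,"wy":0,"wz":-0.18,"hand":100}]'
python3 - <<'E'
from look import *
C=cam('wrist')
P=project([[.454,-.244,.026],[.4135,-.344,.01]],C); print(P.round())
look(dict(cheese_large=P[0],ph_tester=P[1]),'pics/w5.png')
E
```

```text
time: 4.88
position: [0.4547, -0.2432, 0.2058]
eef_rot: [[-0.983, -0.181, 0.001], [-0.181, 0.983, 0.0], [-0.001, 0.0, -1.0]]
wrist_force: [-0.3, -0.5, 0.3]
finger_gap: 0.0943
finger_force: 0.0
[[274. 197.]
 [198. 147.]]
cheese_large 0.85 xy [ 0.453  -0.2467] yaw 11.2 iou 0.936
ph_tester 0.7 xy [ 0.4162 -0.3437] yaw -6.6 iou 0.885
```

View pics/w5.png

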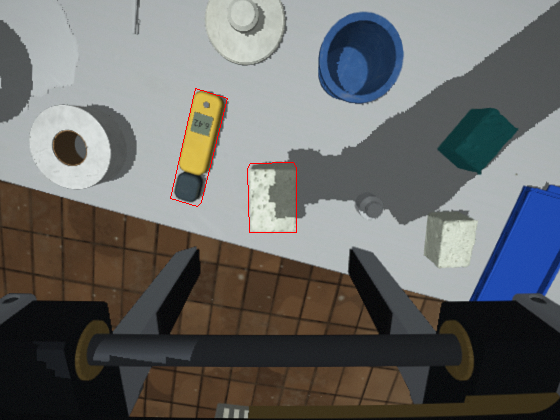

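The close look shows the large cheese at (272,198), well outlined, with the tester (198,150) 10 cm away. The refined position is within 3 mm, so I descend and grip high, so that the fingertips stay above the tray walls later.

```bash
python3 -m creep '[{"x":2,"y":-2,"z":40,"wx":0,"wy":0,"wz":-0.01,"hand":100},{"x":2,"y":-2,"z":95,"wx":0,"wy":0,"wz":-0.01,"hand":100},{"x":2,"y":-2,"z":145,"wx":0,"wy":0,"wz":-0.01,"hand":100},{"x":2,"y":-2,"z":175,"wx":0,"wy":0,"wz":-0.01,"hand":100},{"x":2,"y":-2,"z":186,"wx":0,"wy":0,"wz":-0.01,"hand":100},{"x":2,"y":-2,"z":186,"wx":0,"wy":0,"wz":-0.01,"hand":100},{"x":2,"y":-2,"z":186,"wx":0,"wy":0,"wz":-0.01,"hand":60},{"x":2,"y":-2,"z":186,"wx":0,"wy":0,"wz":-0.01,"hand":30},{"x":2,"y":-2,"z":186,"wx":0,"wy":0,"wz":-0.01,"hand":30},{"x":2,"y":-2,"z":186,"wx":0,"wy":0,"wz":-0.01,"hand":30},{"x":2,"y":-2,"z":186,"wx":0,"wy":0,"wz":-0.01,"hand":30},{"x":2,"y":-2,"z":186,"wx":0,"wy":0,"wz":-0.01,"hand":30}]' 20
python3 -m creep '[{"x":0,"y":0,"z":0,"wx":0,"wy":0,"wz":0,"hand":30},{"x":0,"y":0,"z":0,"wx":0,"wy":0,"wz":0,"hand":30}]'
```

```text
time: 6.52
position: [0.4527, -0.2465, 0.0196]
eef_rot: [[-0.982, -0.189, 0.0], [-0.189, 0.982, 0.0], [-0.0, 0.0, -1.0]]
wrist_force: [-1.2, 2.3, 6.0]
finger_gap: 0.0528
finger_force: 20.0
time: 6.78
position: [0.4527, -0.2465, 0.0197]
eef_rot: [[-0.982, -0.189, 0.0], [-0.189, 0.982, 0.0], [-0.0, 0.0, -1.0]]
wrist_force: [-1.0, 1.4, 5.8]
finger_gap: 0.0528
finger_force: 20.0
```

```bash
python3 -m creep '[{"x":0,"y":0,"z":-20,"wx":0,"wy":0,"wz":0,"hand":30},{"x":0,"y":0,"z":-60,"wx":0,"wy":0,"wz":0,"hand":30},{"x":0,"y":0,"z":-100,"wx":0,"wy":0,"wz":0,"hand":30},{"x":-3,"y":20,"z":-130,"wx":0,"wy":0,"wz":0,"hand":30},{"x":-9,"y":65,"z":-130,"wx":0,"wy":0,"wz":0.02,"hand":30},{"x":-17,"y":120,"z":-130,"wx":0,"wy":0,"wz":0.04,"hand":30},{"x":-24,"y":175,"z":-130,"wx":0,"wy":0,"wz":0.06,"hand":30},{"x":-32,"y":230,"z":-130,"wx":0,"wy":0,"wz":0.08,"hand":30},{"x":-40,"y":285,"z":-130,"wx":0,"wy":0,"wz":0.1,"hand":30},{"x":-47,"y":340,"z":-130,"wx":0,"wy":0,"wz":0.12,"hand":30},{"x":-56,"y":395,"z":-130,"wx":0,"wy":0,"wz":0.14,"hand":30},{"x":-63,"y":445,"z":-130,"wx":0,"wy":0,"wz":0.159,"hand":30}]'
python3 -m creep '[{"x":-4,"y":30,"z":0,"wx":0,"wy":0,"wz":0,"hand":30},{"x":-5,"y":40,"z":0,"wx":0,"wy":0,"wz":0,"hand":30},{"x":-5,"y":40,"z":0,"wx":0,"wy":0,"wz":0,"hand":30}]'
python3 - <<'E'
from look import *
C=cam('wrist')
P=project([[.467,.244,.007]],C); print(P.round())
look(dict(tray_green=P[0]),'pics/w6.png')
print(sensors.observe()['position'])
E
```

```text
time: 8.28
position: [0.4299, 0.2042, 0.1495]
eef_rot: [[-1.0, -0.031, 0.0], [-0.031, 1.0, 0.0], [-0.0, 0.0, -1.0]]
wrist_force: [0.9, -0.6, -2.0]
finger_gap: 0.0524
finger_force: 20.0
time: 8.65
position: [0.4341, 0.242, 0.1492]
eef_rot: [[-1.0, -0.031, -0.0], [-0.031, 1.0, -0.001], [0.0, -0.001, -1.0]]
wrist_force: [-0.5, 0.5, -1.1]
finger_gap: 0.0528
finger_force: 20.0
[[276. 234.]]
tray_green missed
[0.43420203 0.24109325 0.14939517]
```

View pics/w6.png

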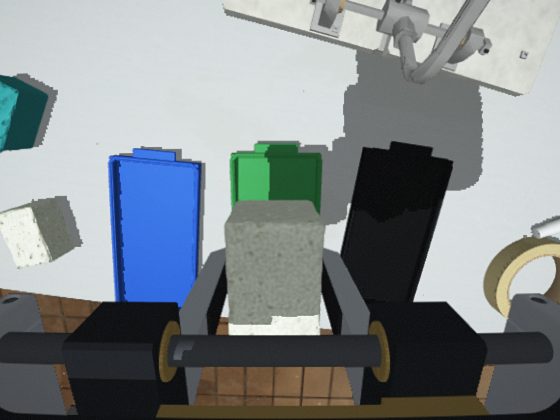

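The held cheese is at (275,260) over the green tray, whose near rim corners show at about (231,155) and (322,153). I'll check those against the fitted pose.

Run:
```python
from h import *
C=cam('wrist')
print(world([[231,155],[322,153]],C,.014).round(4))
print(project(corners('tray_green',.4669,.2443,np.radians(1.8))[[1,3]],C).round(), corners('tray_green',.4669,.2443,np.radians(1.8))[[1,3]].round(4))
# underside of held cheese far (robot-side) edge, top-left/right px
print(world([[228,220],[322,220]],C,.1494-.0196).round(4))
```

```text
[[0.3816 0.1953 0.014 ]
 [0.377  0.2867 0.014 ]]
[[231. 153.]
 [323. 153.]] [[0.3794 0.1955 0.014 ]
 [0.3765 0.2875 0.014 ]]
[[0.4145 0.2084 0.1298]
 [0.4127 0.2718 0.1298]]
```

```bash
python3 -m creep '[{"x":3,"y":1,"z":20,"wx":0,"wy":0,"wz":0,"hand":30},{"x":6,"y":2,"z":50,"wx":0,"wy":0,"wz":0,"hand":30},{"x":6,"y":2,"z":80,"wx":0,"wy":0,"wz":0,"hand":30},{"x":6,"y":2,"z":105,"wx":0,"wy":0,"wz":0,"hand":30},{"x":6,"y":2,"z":118,"wx":0,"wy":0,"wz":0,"hand":30},{"x":6,"y":2,"z":122,"wx":0,"wy":0,"wz":0,"hand":30},{"x":6,"y":2,"z":124,"wx":0,"wy":0,"wz":0,"hand":30},{"x":6,"y":2,"z":125,"wx":0,"wy":0,"wz":0,"hand":30},{"x":6,"y":2,"z":125.5,"wx":0,"wy":0,"wz":0,"hand":30},{"x":6,"y":2,"z":125.5,"wx":0,"wy":0,"wz":0,"hand":30}]'
```

```text
time: 10.0
position: [0.4281, 0.2443, 0.0242]
eef_rot: [[-1.0, -0.031, 0.0], [-0.031, 1.0, 0.0], [-0.0, 0.0, -1.0]]
wrist_force: [-0.0, -0.0, -2.3]
finger_gap: 0.0528
finger_force: 20.0
```

```bash
python3 -m creep '[{"x":0,"y":0,"z":0.5,"wx":0,"wy":0,"wz":0,"hand":30},{"x":0,"y":0,"z":1,"wx":0,"wy":0,"wz":0,"hand":30},{"x":0,"y":0,"z":1,"wx":0,"wy":0,"wz":0,"hand":30}]'
```

```text
time: 10.38
position: [0.4282, 0.2443, 0.0236]
eef_rot: [[-1.0, -0.031, 0.0], [-0.031, 1.0, 0.0], [-0.0, 0.0, -1.0]]
wrist_force: [-5.3, -3.0, 17.0]
finger_gap: 0.0527
finger_force: 20.0
```

```bash
python3 -m creep '[{"x":0,"y":0,"z":0.3,"wx":0,"wy":0,"wz":0,"hand":70},{"x":0,"y":0,"z":0.3,"wx":0,"wy":0,"wz":0,"hand":70},{"x":0,"y":0,"z":0.3,"wx":0,"wy":0,"wz":0,"hand":70},{"x":0,"y":0,"z":-25,"wx":0,"wy":0,"wz":0,"hand":70},{"x":0,"y":0,"z":-70,"wx":0,"wy":0,"wz":0,"hand":100},{"x":0,"y":-20,"z":-115,"wx":0,"wy":0,"wz":0,"hand":100},{"x":-33,"y":-259,"z":-176,"wx":0,"wy":0,"wz":-0.15,"hand":100},{"x":-33,"y":-259,"z":-176,"wx":0,"wy":0,"wz":-0.15,"hand":100},{"x":-33,"y":-259,"z":-176,"wx":0,"wy":0,"wz":-0.15,"hand":100},{"x":-33,"y":-259,"z":-176,"wx":0,"wy":0,"wz":-0.15,"hand":100},{"x":-33,"y":-259,"z":-176,"wx":0,"wy":0,"wz":-0.15,"hand":100},{"x":-33,"y":-259,"z":-176,"wx":0,"wy":0,"wz":-0.15,"hand":100}]'
python3 - <<'E'
from look import *
C=cam('wrist')
P=project([[.4697,-.0137,.0215],[.477,.111,.007]],C); print(P.round(),C[3])
look(dict(cheese_small=P[0],tray_blue=P[1]),'pics/w7.png')
E
```

```text
time: 11.88
position: [0.469, -0.0132, 0.1988]
eef_rot: [[-0.984, -0.18, -0.0], [-0.18, 0.984, 0.0], [0.0, 0.0, -1.0]]
wrist_force: [-0.6, 1.5, -0.6]
finger_gap: 0.0938
finger_force: 0.0
[[274. 199.]
 [370. 219.]] [ 0.3893138  -0.02904973  0.37829561]
cheese_small 0.87 xy [ 0.4683 -0.0162] yaw 11.5 iou 0.905
tray_blue 0.83 xy [0.4759 0.1113] yaw -3.8 iou 0.833
```

View pics/w7.png

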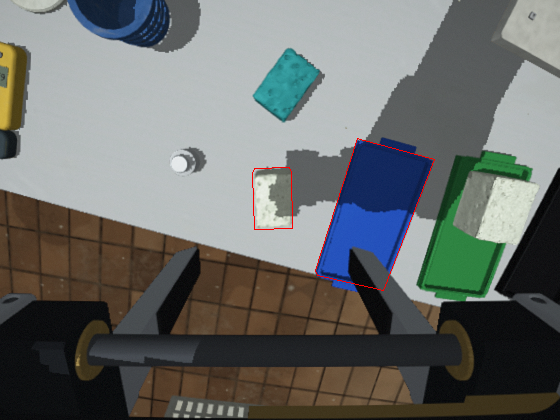

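The large cheese sits flat at the near end of the green tray (500,205). The small one is at (272,198), well outlined.

```bash
python3 -m creep '[{"x":1,"y":-2,"z":40,"wx":0,"wy":0,"wz":-0.01,"hand":100},{"x":1,"y":-2,"z":95,"wx":0,"wy":0,"wz":-0.01,"hand":100},{"x":1,"y":-2,"z":145,"wx":0,"wy":0,"wz":-0.01,"hand":100},{"x":1,"y":-2,"z":175,"wx":0,"wy":0,"wz":-0.01,"hand":90},{"x":1,"y":-2,"z":184,"wx":0,"wy":0,"wz":-0.01,"hand":80},{"x":1,"y":-2,"z":184,"wx":0,"wy":0,"wz":-0.01,"hand":70},{"x":1,"y":-2,"z":184,"wx":0,"wy":0,"wz":-0.01,"hand":50},{"x":1,"y":-2,"z":184,"wx":0,"wy":0,"wz":-0.01,"hand":20},{"x":1,"y":-2,"z":184,"wx":0,"wy":0,"wz":-0.01,"hand":20},{"x":1,"y":-2,"z":184,"wx":0,"wy":0,"wz":-0.01,"hand":20},{"x":1,"y":-2,"z":184,"wx":0,"wy":0,"wz":-0.01,"hand":20},{"x":1,"y":-2,"z":184,"wx":0,"wy":0,"wz":-0.01,"hand":20}]' 18
```

```text
time: 13.52
position: [0.4689, -0.0155, 0.0157]
eef_rot: [[-0.982, -0.19, 0.001], [-0.19, 0.982, 0.001], [-0.001, 0.0, -1.0]]
wrist_force: [-2.2, 1.3, 10.7]
finger_gap: 0.0429
finger_force: 17.9
```

```bash
python3 -m creep '[{"x":0,"y":0,"z":-20,"wx":0,"wy":0,"wz":0,"hand":20},{"x":0,"y":0,"z":-60,"wx":0,"wy":0,"wz":0,"hand":20},{"x":0,"y":0,"z":-100,"wx":0,"wy":0,"wz":0,"hand":20},{"x":-7,"y":20,"z":-125,"wx":0,"wy":0,"wz":0.01,"hand":20},{"x":-25,"y":70,"z":-125,"wx":0,"wy":0,"wz":0.04,"hand":20},{"x":-43,"y":120,"z":-125,"wx":0,"wy":0,"wz":0.07,"hand":20},{"x":-61,"y":170,"z":-125,"wx":0,"wy":0,"wz":0.1,"hand":20},{"x":-77,"y":215,"z":-125,"wx":0,"wy":0,"wz":0.14,"hand":20},{"x":-86,"y":241,"z":-125,"wx":0,"wy":0,"wz":0.159,"hand":20},{"x":-88.5,"y":249,"z":-125,"wx":0,"wy":0,"wz":0.159,"hand":20},{"x":-88.5,"y":249,"z":-125,"wx":0,"wy":0,"wz":0.159,"hand":20},{"x":-88.5,"y":249,"z":-125,"wx":0,"wy":0,"wz":0.159,"hand":20}]'
python3 - <<'E'
from look import *
C=cam('wrist')
P=project([[.428,.244,.026]],C); print(P.round())
look(dict(cheese_large=P[0]),'pics/w8.png',z0=.004)
print(sensors.observe()['position'])
E
```

```text
time: 15.02
position: [0.5082, 0.2441, 0.1401]
eef_rot: [[-1.0, -0.031, 0.0], [-0.031, 1.0, -0.0], [-0.0, -0.0, -1.0]]
wrist_force: [0.2, -0.6, -1.1]
finger_gap: 0.0434
finger_force: 17.9
[[278. 128.]]
cheese_large 0.81 xy [0.4299 0.2428] yaw 0.8 iou 0.93
[0.50816515 0.24446283 0.1401576 ]
```

View pics/w8.png

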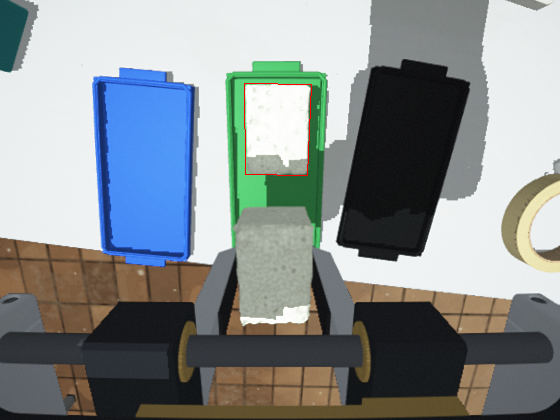

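The large cheese lies straight in the green tray (278,128), and the held small one (275,265) is lined up behind it. I lower it.

```bash
python3 -m creep '[{"x":-1,"y":1,"z":20,"wx":0,"wy":0,"wz":0,"hand":20},{"x":-1,"y":1,"z":50,"wx":0,"wy":0,"wz":0,"hand":20},{"x":-1,"y":1,"z":80,"wx":0,"wy":0,"wz":0,"hand":20},{"x":-1,"y":1,"z":103,"wx":0,"wy":0,"wz":0,"hand":20},{"x":-1,"y":1,"z":114,"wx":0,"wy":0,"wz":0,"hand":20},{"x":-1,"y":1,"z":118,"wx":0,"wy":0,"wz":0,"hand":20},{"x":-1,"y":1,"z":119.5,"wx":0,"wy":0,"wz":0,"hand":20},{"x":-1,"y":1,"z":120.3,"wx":0,"wy":0,"wz":0,"hand":20},{"x":-1,"y":1,"z":120.7,"wx":0,"wy":0,"wz":0,"hand":20},{"x":-1,"y":1,"z":120.7,"wx":0,"wy":0,"wz":0,"hand":20}]'
```

```text
time: 16.38
position: [0.5092, 0.2467, 0.0197]
eef_rot: [[-0.999, -0.032, 0.0], [-0.032, 0.999, 0.0], [-0.001, 0.0, -1.0]]
wrist_force: [-1.4, -0.7, 4.2]
finger_gap: 0.0428
finger_force: 17.9
```

```bash
python3 -m creep '[{"x":0,"y":0,"z":0,"wx":0,"wy":0,"wz":0,"hand":62},{"x":0,"y":0,"z":0,"wx":0,"wy":0,"wz":0,"hand":62},{"x":0,"y":0,"z":0,"wx":0,"wy":0,"wz":0,"hand":62},{"x":0,"y":0,"z":-25,"wx":0,"wy":0,"wz":0,"hand":62},{"x":0,"y":0,"z":-70,"wx":0,"wy":0,"wz":0,"hand":80},{"x":4,"y":-20,"z":-120,"wx":0,"wy":0,"wz":0,"hand":80},{"x":127,"y":-586,"z":-170,"wx":0,"wy":0,"wz":0.127,"hand":80},{"x":127,"y":-586,"z":-170,"wx":0,"wy":0,"wz":0.127,"hand":80},{"x":127,"y":-586,"z":-170,"wx":0,"wy":0,"wz":0.127,"hand":80},{"x":127,"y":-586,"z":-170,"wx":0,"wy":0,"wz":0.127,"hand":80},{"x":127,"y":-586,"z":-170,"wx":0,"wy":0,"wz":0.127,"hand":80},{"x":127,"y":-586,"z":-170,"wx":0,"wy":0,"wz":0.127,"hand":80}]'
```

```text
time: 17.88
position: [0.4376, -0.1428, 0.172]
eef_rot: [[-0.996, 0.094, 0.001], [0.094, 0.996, 0.0], [-0.001, 0.0, -1.0]]
wrist_force: [1.6, -0.3, -1.2]
finger_gap: 0.0751
finger_force: 0.0
```

```bash
python3 -m creep '[{"x":18,"y":-192,"z":-15,"wx":0,"wy":0,"wz":0,"hand":80},{"x":18,"y":-192,"z":-15,"wx":0,"wy":0,"wz":0,"hand":80},{"x":18,"y":-192,"z":-15,"wx":0,"wy":0,"wz":0,"hand":80},{"x":18,"y":-192,"z":-15,"wx":0,"wy":0,"wz":0,"hand":80},{"x":18,"y":-192,"z":-15,"wx":0,"wy":0,"wz":0,"hand":80},{"x":18,"y":-192,"z":-15,"wx":0,"wy":0,"wz":0,"hand":80}]'
python3 - <<'E'
from look import *
C=cam('wrist')
P=project([[.4155,-.344,.01]],C); print(P.round(),C[3])
look(dict(ph_tester=P[0]),'pics/w9.png')
E
```

```text
time: 18.62
position: [0.4026, -0.3291, 0.1864]
eef_rot: [[-0.996, 0.093, -0.0], [0.093, 0.996, 0.001], [0.0, 0.001, -1.0]]
wrist_force: [-0.0, -0.1, 0.4]
finger_gap: 0.0752
finger_force: 0.0
[[263. 210.]] [ 0.32195718 -0.32288775  0.36586386]
ph_tester 0.69 xy [ 0.4165 -0.3456] yaw -7.4 iou 0.9
```

View pics/w9.png

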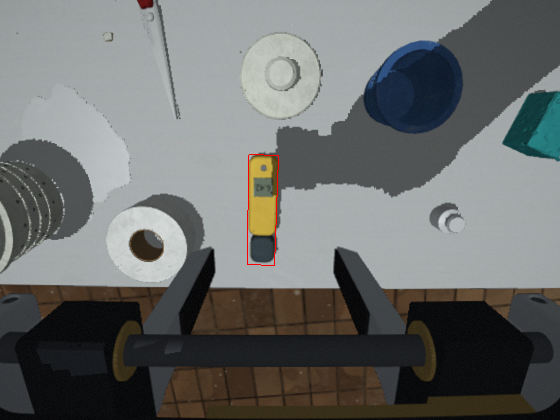

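The tester lies at (263,210) with the cap at the far end (262,248). The label roll (147,242) is clear of the finger path. I descend to 3 mm and grip at 20 N.

```bash
python3 -m creep '[{"x":0,"y":-10,"z":40,"wx":0,"wy":0,"wz":0.02,"hand":80},{"x":0,"y":-15,"z":95,"wx":0,"wy":0,"wz":0.02,"hand":80},{"x":0,"y":-15,"z":145,"wx":0,"wy":0,"wz":0.02,"hand":75},{"x":0,"y":-15,"z":172,"wx":0,"wy":0,"wz":0.02,"hand":70},{"x":0,"y":-15,"z":181,"wx":0,"wy":0,"wz":0.02,"hand":65},{"x":0,"y":-15,"z":183,"wx":0,"wy":0,"wz":0.02,"hand":60},{"x":0,"y":-15,"z":183,"wx":0,"wy":0,"wz":0.02,"hand":40},{"x":0,"y":-15,"z":183,"wx":0,"wy":0,"wz":0.02,"hand":15},{"x":0,"y":-15,"z":183,"wx":0,"wy":0,"wz":0.02,"hand":15},{"x":0,"y":-15,"z":183,"wx":0,"wy":0,"wz":0.02,"hand":15},{"x":0,"y":-15,"z":183,"wx":0,"wy":0,"wz":0.02,"hand":15},{"x":0,"y":-15,"z":183,"wx":0,"wy":0,"wz":0.02,"hand":15}]' 20
```

```text
time: 20.23
position: [0.4011, -0.3454, 0.0042]
eef_rot: [[-0.993, 0.114, 0.001], [0.114, 0.993, -0.0], [-0.001, 0.0, -1.0]]
wrist_force: [-1.1, 2.5, 8.3]
finger_gap: 0.0343
finger_force: 20.0
```

```bash
python3 -m creep '[{"x":0,"y":0,"z":-20,"wx":0,"wy":0,"wz":0,"hand":15},{"x":0,"y":0,"z":-60,"wx":0,"wy":0,"wz":0,"hand":15},{"x":0,"y":0,"z":-105,"wx":0,"wy":0,"wz":0,"hand":15},{"x":0,"y":20,"z":-140,"wx":0,"wy":0,"wz":0,"hand":15},{"x":-1,"y":70,"z":-150,"wx":0,"wy":0,"wz":-0.005,"hand":15},{"x":-2,"y":125,"z":-150,"wx":0,"wy":0,"wz":-0.01,"hand":15},{"x":-3,"y":180,"z":-150,"wx":0,"wy":0,"wz":-0.015,"hand":15},{"x":-4,"y":235,"z":-150,"wx":0,"wy":0,"wz":-0.02,"hand":15},{"x":-5,"y":290,"z":-150,"wx":0,"wy":0,"wz":-0.025,"hand":15},{"x":-6,"y":345,"z":-150,"wx":0,"wy":0,"wz":-0.03,"hand":15},{"x":-7,"y":400,"z":-150,"wx":0,"wy":0,"wz":-0.035,"hand":15},{"x":-8,"y":440,"z":-150,"wx":0,"wy":0,"wz":-0.044,"hand":15}]'
python3 -m creep '[{"x":0,"y":17,"z":20,"wx":0,"wy":0,"wz":0,"hand":15},{"x":0,"y":21,"z":40,"wx":0,"wy":0,"wz":0,"hand":15},{"x":0,"y":21,"z":50,"wx":0,"wy":0,"wz":0,"hand":15},{"x":0,"y":21,"z":50,"wx":0,"wy":0,"wz":0,"hand":15}]'
python3 - <<'E'
from look import *
cv2.imwrite('pics/w10.png',eyes.snapshot('wrist')[:,:,::-1])
C=cam('wrist'); print(project(corners('tray_blue',.4765,.1112,np.radians(-4))[1::2],C).round(),sensors.observe()['position'])
E
```

```text
time: 21.72
position: [0.459, 0.0929, 0.1547]
eef_rot: [[-0.998, 0.07, 0.001], [0.07, 0.998, 0.001], [-0.001, 0.001, -1.0]]
wrist_force: [-0.1, -1.1, -0.8]
finger_gap: 0.0337
finger_force: 20.0
time: 22.22
position: [0.4604, 0.1111, 0.1038]
eef_rot: [[-0.997, 0.072, -0.0], [0.072, 0.997, -0.0], [0.0, -0.0, -1.0]]
wrist_force: [1.3, -0.1, -0.4]
finger_gap: 0.0338
finger_force: 20.0
[[222. 137.]
 [330. 136.]
 [231. 318.]
 [322. 318.]] [0.4606613  0.11125746 0.10421479]
```

View pics/w10.png

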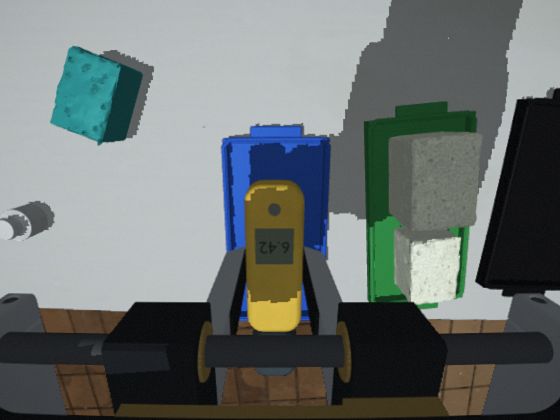

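Tester held level at (275,255) over the blue tray. The tray's near rim at (222–329,140) agrees with its pose, and both cheeses sit end to end in green (432,180)/(428,265). I lower it.

```bash
python3 -m creep '[{"x":-2,"y":1,"z":20,"wx":0,"wy":0,"wz":0,"hand":15},{"x":-2,"y":1,"z":50,"wx":0,"wy":0,"wz":0,"hand":15},{"x":-2,"y":1,"z":75,"wx":0,"wy":0,"wz":0,"hand":15},{"x":-2,"y":1,"z":88,"wx":0,"wy":0,"wz":0,"hand":15},{"x":-2,"y":1,"z":93,"wx":0,"wy":0,"wz":0,"hand":15},{"x":-2,"y":1,"z":95,"wx":0,"wy":0,"wz":0,"hand":15},{"x":-2,"y":1,"z":95.7,"wx":0,"wy":0,"wz":0,"hand":15},{"x":-2,"y":1,"z":96.2,"wx":0,"wy":0,"wz":0,"hand":15},{"x":-2,"y":1,"z":96.2,"wx":0,"wy":0,"wz":0,"hand":15}]'
```

```text
time: 23.4
position: [0.4629, 0.1127, 0.0082]
eef_rot: [[-0.997, 0.071, 0.001], [0.071, 0.997, 0.001], [-0.001, 0.001, -1.0]]
wrist_force: [-4.2, -1.5, 14.7]
finger_gap: 0.0338
finger_force: 20.0
```

```bash
python3 -m creep '[{"x":0,"y":0,"z":0,"wx":0,"wy":0,"wz":0,"hand":48},{"x":0,"y":0,"z":0,"wx":0,"wy":0,"wz":0,"hand":48},{"x":0,"y":0,"z":0,"wx":0,"wy":0,"wz":0,"hand":48},{"x":0,"y":0,"z":-20,"wx":0,"wy":0,"wz":0,"hand":48},{"x":0,"y":0,"z":-65,"wx":0,"wy":0,"wz":0,"hand":70},{"x":-1,"y":-20,"z":-115,"wx":0,"wy":0,"wz":0,"hand":70},{"x":-1,"y":-238,"z":-160,"wx":0,"wy":0,"wz":0,"hand":70},{"x":-1,"y":-238,"z":-160,"wx":0,"wy":0,"wz":0,"hand":70},{"x":-1,"y":-238,"z":-160,"wx":0,"wy":0,"wz":0,"hand":70},{"x":-1,"y":-238,"z":-160,"wx":0,"wy":0,"wz":0,"hand":70},{"x":-1,"y":-238,"z":-160,"wx":0,"wy":0,"wz":0,"hand":70},{"x":-1,"y":-238,"z":-160,"wx":0,"wy":0,"wz":0,"hand":70}]'
python3 - <<'E'
from look import *
C=cam('wrist')
P=project([[.447,-.1255,.015]],C); print(P.round(),C[3])
look(dict(check_weight=P[0]),'pics/w11.png')
E
```

```text
time: 24.9
position: [0.4467, -0.1241, 0.1671]
eef_rot: [[-0.998, 0.07, -0.0], [0.07, 0.998, 0.0], [0.0, 0.0, -1.0]]
wrist_force: [0.3, 0.2, -0.2]
finger_gap: 0.0656
finger_force: 0.0
[[274. 203.]] [ 0.36589986 -0.11970742  0.34661474]
check_weight 0.71 xy [ 0.4455 -0.1254] yaw 10.4 iou 0.928
```

View pics/w11.png

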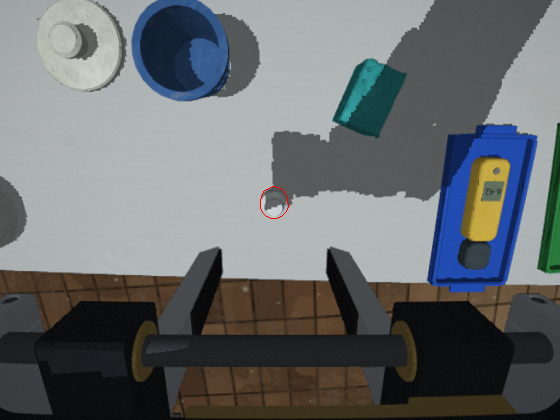

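The tester lies lengthways in the blue tray (485,210). The weight is at (274,203), outlined and centred under the gripper.

```bash
python3 -m creep '[{"x":1,"y":-1,"z":40,"wx":0,"wy":0,"wz":0,"hand":70},{"x":1,"y":-1,"z":90,"wx":0,"wy":0,"wz":0,"hand":70},{"x":1,"y":-1,"z":130,"wx":0,"wy":0,"wz":0,"hand":70},{"x":1,"y":-1,"z":155,"wx":0,"wy":0,"wz":0,"hand":70},{"x":1,"y":-1,"z":163,"wx":0,"wy":0,"wz":0,"hand":60},{"x":1,"y":-1,"z":164.5,"wx":0,"wy":0,"wz":0,"hand":50},{"x":1,"y":-1,"z":164.5,"wx":0,"wy":0,"wz":0,"hand":40},{"x":1,"y":-1,"z":164.5,"wx":0,"wy":0,"wz":0,"hand":10},{"x":1,"y":-1,"z":164.5,"wx":0,"wy":0,"wz":0,"hand":10},{"x":1,"y":-1,"z":164.5,"wx":0,"wy":0,"wz":0,"hand":10},{"x":1,"y":-1,"z":164.5,"wx":0,"wy":0,"wz":0,"hand":10},{"x":1,"y":-1,"z":164.5,"wx":0,"wy":0,"wz":0,"hand":10}]' 30
```

```text
time: 26.5
position: [0.4462, -0.1256, 0.0035]
eef_rot: [[-0.998, 0.07, 0.001], [0.07, 0.998, 0.0], [-0.001, 0.0, -1.0]]
wrist_force: [-1.3, 1.8, 10.5]
finger_gap: 0.0287
finger_force: 30.0
```

```bash
python3 -m creep '[{"x":0,"y":0,"z":-20,"wx":0,"wy":0,"wz":0,"hand":10},{"x":0,"y":0,"z":-60,"wx":0,"wy":0,"wz":0,"hand":10},{"x":0,"y":0,"z":-100,"wx":0,"wy":0,"wz":0,"hand":10},{"x":1,"y":20,"z":-130,"wx":0,"wy":0,"wz":0,"hand":10},{"x":2,"y":65,"z":-130,"wx":0,"wy":0,"wz":0,"hand":10},{"x":4,"y":120,"z":-130,"wx":0,"wy":0,"wz":0.01,"hand":10},{"x":6,"y":175,"z":-130,"wx":0,"wy":0,"wz":0.015,"hand":10},{"x":8,"y":230,"z":-130,"wx":0,"wy":0,"wz":0.02,"hand":10},{"x":10,"y":285,"z":-130,"wx":0,"wy":0,"wz":0.025,"hand":10},{"x":12,"y":340,"z":-130,"wx":0,"wy":0,"wz":0.03,"hand":10},{"x":14,"y":395,"z":-130,"wx":0,"wy":0,"wz":0.04,"hand":10},{"x":16,"y":445,"z":-130,"wx":0,"wy":0,"wz":0.045,"hand":10}]'
python3 -m creep '[{"x":1,"y":35,"z":0,"wx":0,"wy":0,"wz":0,"hand":10},{"x":1.5,"y":48,"z":20,"wx":0,"wy":0,"wz":0,"hand":10},{"x":1.5,"y":49,"z":40,"wx":0,"wy":0,"wz":0,"hand":10},{"x":1.5,"y":49,"z":40,"wx":0,"wy":0,"wz":0,"hand":10}]'
python3 - <<'E'
from look import *
cv2.imwrite('pics/w12.png',eyes.snapshot('wrist')[:,:,::-1])
C=cam('wrist'); print(project(corners('tray_black',.4633,.3688,np.radians(-6.6))[1::2],C).round(),sensors.observe()['position'])
E
```

```text
time: 28.0
position: [0.4607, 0.3213, 0.133]
eef_rot: [[-0.993, 0.115, 0.0], [0.115, 0.993, 0.0], [-0.0, 0.0, -1.0]]
wrist_force: [0.3, -1.1, -2.0]
finger_gap: 0.0286
finger_force: 30.0
time: 28.5
position: [0.4647, 0.3666, 0.0914]
eef_rot: [[-0.993, 0.116, -0.002], [0.116, 0.993, -0.002], [0.001, -0.003, -1.0]]
wrist_force: [-0.4, 0.1, -1.6]
finger_gap: 0.029
finger_force: 30.0
[[220. 114.]
 [335. 114.]
 [229. 310.]
 [325. 309.]] [0.46526831 0.36673254 0.09252299]
```

View pics/w12.png

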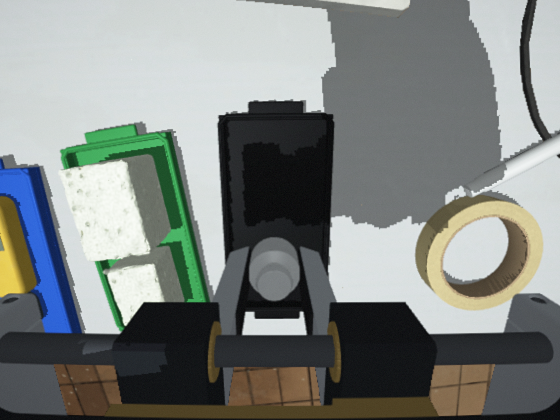

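The weight hangs upright at (274,270) over the black tray, whose near rim at (220–333,115) matches. I lower it.

```bash
python3 -m creep '[{"x":0,"y":1,"z":20,"wx":0,"wy":0,"wz":0,"hand":10},{"x":0,"y":2,"z":45,"wx":0,"wy":0,"wz":0,"hand":10},{"x":0,"y":2,"z":65,"wx":0,"wy":0,"wz":0,"hand":10},{"x":0,"y":2,"z":77,"wx":0,"wy":0,"wz":0,"hand":10},{"x":0,"y":2,"z":82,"wx":0,"wy":0,"wz":0,"hand":10},{"x":0,"y":2,"z":84,"wx":0,"wy":0,"wz":0,"hand":10},{"x":0,"y":2,"z":85,"wx":0,"wy":0,"wz":0,"hand":10},{"x":0,"y":2,"z":85.5,"wx":0,"wy":0,"wz":0,"hand":10},{"x":0,"y":2,"z":85.5,"wx":0,"wy":0,"wz":0,"hand":10}]'
```

```text
time: 29.68
position: [0.4657, 0.3702, 0.0076]
eef_rot: [[-0.993, 0.116, 0.0], [0.116, 0.993, 0.0], [-0.0, 0.0, -1.0]]
wrist_force: [0.1, -0.1, 0.2]
finger_gap: 0.0287
finger_force: 30.0
```

```bash
python3 -m creep '[{"x":0,"y":0,"z":0.4,"wx":0,"wy":0,"wz":0,"hand":10},{"x":0,"y":0,"z":0.4,"wx":0,"wy":0,"wz":0,"hand":10}]'
python3 -m creep '[{"x":0,"y":0,"z":0,"wx":0,"wy":0,"wz":0,"hand":48},{"x":0,"y":0,"z":0,"wx":0,"wy":0,"wz":0,"hand":48},{"x":0,"y":0,"z":0,"wx":0,"wy":0,"wz":0,"hand":48},{"x":0,"y":0,"z":-20,"wx":0,"wy":0,"wz":0,"hand":48},{"x":0,"y":0,"z":-65,"wx":0,"wy":0,"wz":0,"hand":60},{"x":0,"y":-20,"z":-115,"wx":0,"wy":0,"wz":0,"hand":60},{"x":0,"y":-110,"z":-240,"wx":0,"wy":0,"wz":0,"hand":60},{"x":0,"y":-110,"z":-240,"wx":0,"wy":0,"wz":0,"hand":60},{"x":0,"y":-110,"z":-240,"wx":0,"wy":0,"wz":0,"hand":60},{"x":0,"y":-110,"z":-240,"wx":0,"wy":0,"wz":0,"hand":60},{"x":0,"y":-110,"z":-240,"wx":0,"wy":0,"wz":0,"hand":60}]'
python3 - <<'E'
from look import *
cv2.imwrite('pics/w13.png',eyes.snapshot('wrist')[:,:,::-1])
E
```

```text
time: 29.92
position: [0.4658, 0.3702, 0.0075]
eef_rot: [[-0.993, 0.116, 0.0], [0.116, 0.993, 0.001], [-0.0, 0.001, -1.0]]
wrist_force: [-2.6, -1.4, 8.1]
finger_gap: 0.0293
finger_force: 30.0
time: 31.3
position: [0.4524, 0.2613, 0.2467]
eef_rot: [[-0.993, 0.115, -0.0], [0.115, 0.993, 0.0], [0.0, 0.0, -1.0]]
wrist_force: [-0.2, -0.4, -1.1]
finger_gap: 0.0567
finger_force: 0.0
```

View pics/w13.png

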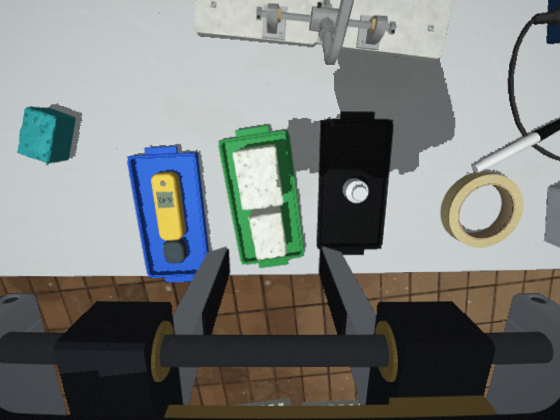

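The picture shows the tester lying lengthways in blue (168,215), the cheeses end to end in green (258,180)/(268,232) and the weight standing in black (355,190). Both rolls are undisturbed and the gripper is clear, so I hand the job in.

```bash
python3 -c "
from station import order
print(order.sign_off())"
```

```text
the job is handed in; nothing more can be done
None
```

The job is handed in at about 31 s of the 104 s allowed: both cheeses are end to end in the green tray, the tester is lengthways in the blue one, the check weight is standing in the black one, and neither roll was touched.

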